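Weigh the basket of salvage on the hook stand

TASK

Weigh the salvage: take the basket that has the heat sink in it and hang it by its handle on the two-pronged hook of the weighing stand, with the heat sink still inside. Let go so that it hangs still on both prongs, then press the button on the console all the way down and let it come up. Leave the empty basket where it is.

Things in the scene. Friction and masses are not known exactly. Their poses are not given: they have to be found in the camera images.
- basket_1: Sheet-steel basket, one of two equal ones at the left and right of the bench (which is where varies); one holds the heat sink, the other is empty. Open box 120 mm (x) by 160 mm (y), walls 50 mm high, 3 mm thick, about 0.45 kg, with a rigid upright hoop handle spanning it along y, 145 mm high overall. Origin: centre of its underside; z up.
- basket_2: The other sheet-steel basket, one of two equal ones at the left and right of the bench (which is where varies); one holds the heat sink, the other is empty. Open box 120 mm (x) by 160 mm (y), walls 50 mm high, 3 mm thick, about 0.45 kg, with a rigid upright hoop handle spanning it along y, 145 mm high overall. Origin: centre of its underside; z up.
- basket_1_handle (a point): Middle of the top bar of basket_1's handle (bar centre), 140 mm above its underside. The handle is 10 mm round bar: a level top bar along the basket's y, straight from y = -66 to +66 mm, and a leg down to each end wall (leg centres at y = -76 and +76 mm). It does not fold. Axes as the basket.
- basket_2_handle (a point): The same point on basket_2.
- heatsink: Finned aluminium heat sink, 80 mm (x) by 54 mm (y) by 36 mm high, about 0.25 kg, lying loose in one of the baskets. Origin: centre of its underside.
- stand: Weighing stand, fixed: dark base plate 170 mm wide, 12 mm thick, x from -150 to +50 mm; grey column, front face at x = +2 mm, 220 mm high, 110 mm wide at the top; two 10 mm round steel prongs at y = -38 and +38 mm pointing to the stand's -x (to the robot, within 0.3 rad), centres 205 mm high, level out to x = -125 mm, then turned up to x = -143 mm, 230 mm high. Origin: on the bench.
- hook_seat (a point): Midway between the prongs at the height of their top side (210 mm), at stand x = -95 mm: best place for the handle bar, which lies across both prongs (along y, either way round), its centre 5 mm above this point. Come from the -x side above the upturned ends, prongs passing through the hoop under the bar, then lower. Axes as the stand.
- console: Grey console of the scale, 100 mm (x) by 110 mm (y) by 40 mm high, fixed to the bench between robot and stand, with a dark display on its far half and a round white push button on its near half. Origin: centre of its underside.
- print_button (a joint): Travel of the console's push button in m: 0 up, 0.006 fully down (about 5 N); it springs back.
- print_button_top (a point): Centre of the button's top face (button 36 mm across); pressed straight down.
Things that resemble listed ones, but are neither listed nor needed, are in the scene too. Leave any pink look-alike of the heatsink alone.

How it is judged:
By the outcome, as a careful person would: the job done as asked, in the order asked, and still so for the second after the job is handed in, with the robot touching nothing.
It also fails if it takes over 59 s, if anything falls off the work surface, if the arm or the gripper's body presses on something with over 40 N, if the wrist force passes 120 N, or if a joint passes its speed limit or range.

ROBOT

A 6-joint arm with a two-finger parallel gripper is mounted at the origin on the work surface. World frame = base frame: x ahead of the robot, y to its left, z up, the work surface at z = 0. Lengths are in m, angles in rad, forces in N, time in s.
With the tool pointing down it reaches from about 0.4 to 0.825 m from the base axis. Payload 7 kg.
Tool frame: the origin (TCP) lies at the very end of the fingers, on their centre line; the grasp point (between the pads) lies 19 mm behind it; z points along the fingers, y is the line along which they close (so a half turn about z gives the same grasp; the last joint's range is limited). The gripper opens to 88 mm and grips with 3 to 60 N. Pads are 19 mm wide; open, the fingers measure 130 mm over their backs; the gripper's body (78 mm by 193 mm) begins 47 mm behind the grasp point.
Start: joints at [-0.932, 0.359, 0.012, 0, -1.224, -0.288], TCP at [0.232, -0.634, 0.227] pointing down, gripper open.
Joint ranges: [-3.07, 3.07], [-1.43, 2.12], [-1.02, 1.25], [-3.03, 1.67], [-3.05, -0], [-3.03, 3.03]. Speed limits (rad/s): [2.39, 2.39, 3.01, 3.14, 3.14, 3.14].

INTERFACE

Orientations are given as [roll, pitch, yaw] about the fixed x, y, z axes, in that order (R = Rz(yaw) Ry(pitch) Rx(roll)).
In Python, from station import * gives the robot as it stands.
- The arm moves only by the tool servo_tool, never from a script. Its argument "moves" is a list of rows, each an object of numbers: "jaw": the opening, from 0 (shut) to 1 (fully open); "dx", "dy", "dz": the shift along the world's x, y, z in m; "roll": the turn about the world's z in degrees. A call has exactly 10 rows; each row shifts and turns the commanded pose from where the row before left it; what a row does not reach is not made up. A row lasts 1/8 s, in which the tool goes at most 62.5 mm and 10.7 degrees, less where a joint would pass 70% of its speed; a pose out of reach is approached as far as the arm can. A call with a gripper value outside its range is refused whole. The fingers move at their own pace and stop on an object; "newtons" is the grip in N (left out, the last holds). Time passes only in rows, so rows that do not move let the fingers close, or fill a call up. It gives the time, the measured TCP pose, the force, the opening and the grip force at its end, in the units of the state.
- get_state(): the state, without advancing time (a new reading comes with each control period).
- grab_frame(name): name is "side" or "top"; returns (picture, depth): 384x512x3 uint8, red, green, blue; 384x512 float32, m along the optical axis (not along the pixel's ray), 0 where there is no reading.
- calibration(name): a dict with "intrinsics" (3x3 intrinsics, pixels), "R" (3x3) and "t" (3): a world point X has camera coordinates R X + t. Camera axes: x right, y down, z forward; pixel columns grow to the right and rows downward; lengths in m; the calibration is good to about 2 mm. A picture is of the moment at which its call begins. calibration takes no time and is no camera call.
- job_done(): hands the job in; it is judged then, once.
The state is a dict: "t": time; "q": joint angles; "qd": joint speeds; "joint_efforts": joint torques, N m; "eef_pos": TCP position; "ee_rot": TCP orientation; "force": force on the tool from outside, world axes, zero at the start; "moment": the same for the moment, N m; "width": finger opening in m; "gripper_force": force on a finger pad.
Only numpy, scipy, OpenCV 4.12 (cv2) and the standard library are available. Lean on these libraries where they do the work, as an engineer would, in place of code of your own. Each camera call takes 0.05 s, during which the arm holds its last target. There are 200 camera calls.

## Working session

There is one attempt and no reset: what is moved stays moved. The work goes in short steps, Python scripts to look and compute and a tool call to move; the robot and the scene stay as the last step left them, time stands still between calls to the robot, and variables do not carry over. Pictures are saved under pics/ and viewed, at most 10 in all, crops included, and the job is handed in when it is done.

Besides the shell and the picture viewer there is one more tool, called as a command line: name --argument value ..., lists and objects as JSON in quotes. servo_tool: Moves the arm, as the interface text tells. Its arguments: {"type":"object","properties":{"moves":{"type":"array","items":{"type":"object","properties":{"jaw":{"type":"number"},"dx":{"type":"number"},"dy":{"type":"number"},"dz":{"type":"number"},"roll":{"type":"number"}}}},"newtons":{"type":"number"}},"required":["moves"]}

```bash
mkdir -p pics; cat > h.py <<'E'
from station import *
import numpy as np, cv2
def pts(name):
    im,d=grab_frame(name); c=calibration(name); K=np.array(c["intrinsics"]); R=np.array(c["R"]); t=np.array(c["t"])
    v,u=np.mgrid[:384,:512]
    C=np.stack([(u-K[0,2])/K[0,0]*d,(v-K[1,2])/K[1,1]*d,d],-1)
    P=(C-t)@R; P[d==0]=np.nan
    return im,d,P
E
python3 - <<'E'
from h import *
o=[]
for n in ("top","side"):
    im,d,P=pts(n); o.append(im); np.savez(f"{n}0.npz",im=im,P=P)
    c=calibration(n); print(n,-np.array(c["R"]).T@c["t"],np.array(c["R"])[2])
    cv2.imwrite(f"pics/{n}0.png",cv2.resize(im[...,::-1],(800,600)))
print(get_state())
E
```

```text
top [0.49155195 0.05838337 1.07679358] [ 6.99124012e-02  9.33238445e-04 -9.97552698e-01]
side [0.30501896 1.05198568 0.84522954] [ 0.19837298 -0.81035593 -0.55133604]
{'t': 0.1, 'q': array([-9.31918310e-01,  3.59318659e-01,  1.11764590e-02, -3.34358266e-04,
       -1.22412043e+00, -2.88137966e-01]), 'qd': array([0.00100436, 0.00051299, 0.00260361, 0.00058619, 0.0010503 ,
       0.00070391]), 'joint_efforts': array([-9.78635435e-04, -5.84160876e+01,  2.93750435e+01,  7.01539010e+00,
        1.01589609e-02, -5.81719632e-05]), 'eef_pos': array([ 0.23178256, -0.63349185,  0.22572085]), 'ee_rot': array([ 3.14009747e+00, -1.15339100e-04, -2.79096635e+00]), 'force': array([-0.21282532,  0.3339526 ,  0.96014458]), 'moment': array([-0.02158356, -0.00250905,  0.07431655]), 'gripper_force': 0.0, 'width': 0.08747509635374863}
```

View pics/top0.png

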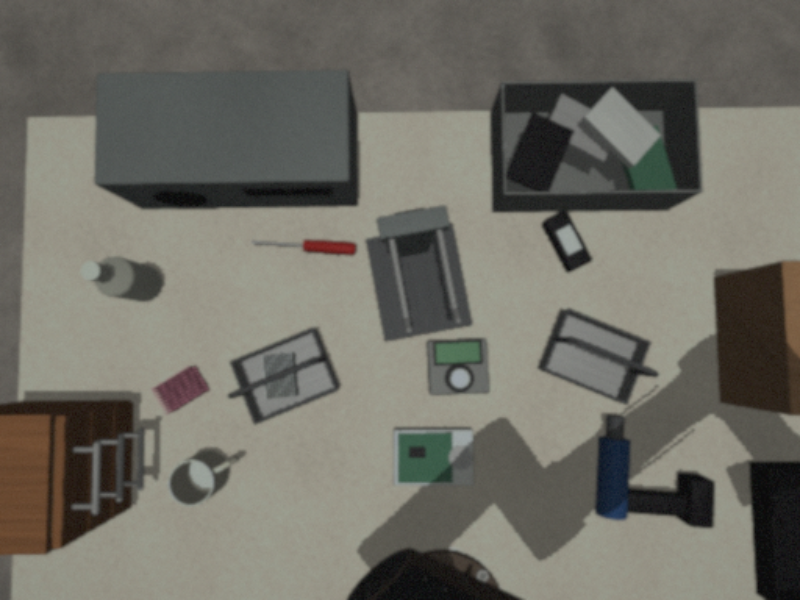

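View pics/side0.png

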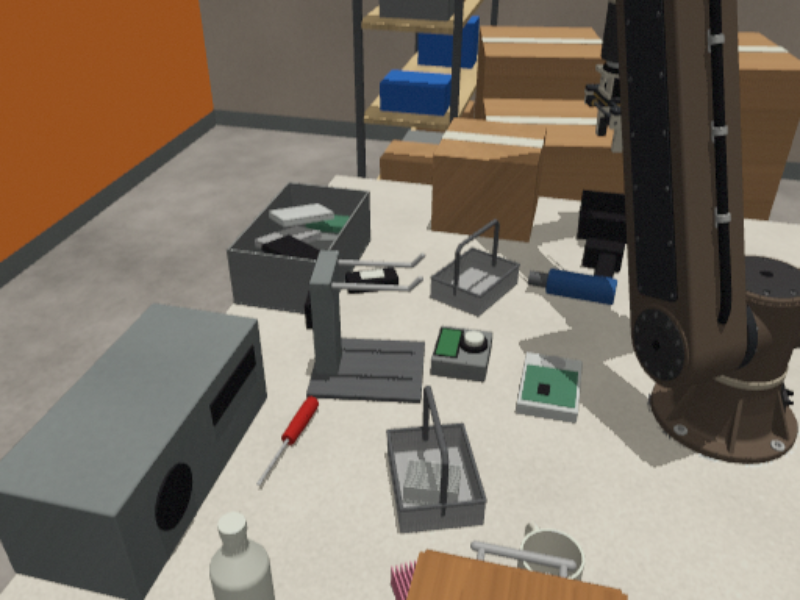

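The left basket (top picture, around (285,375)) holds the heat sink. The stand's prongs run from (395,240) to (408,328) and from (442,232) to (457,320). The button is at (459,378), and the right basket at (595,355) is empty. The pink look-alike at (182,388) stays untouched.

```bash
cat > m.py <<'E'
from h import *
T=np.load("top0.npz");S=np.load("side0.npz")
for nm,F in (("top",T),("side",S)):
    P=F["P"].astype(float); im=F["im"].astype(int)
    def sel(x0,x1,y0,y1,z0,z1): 
        m=(P[...,0]>x0)&(P[...,0]<x1)&(P[...,1]>y0)&(P[...,1]<y1)&(P[...,2]>z0)&(P[...,2]<z1); return m
    def line(n,m):
        Q=P[m]
        if len(Q)<6: print(nm,n,len(Q)); return
        l=cv2.fitLine(Q[:,:2].astype(np.float32),cv2.DIST_HUBER,0,.01,.01).ravel(); s=(Q[:,:2]-l[2:])@l[:2]
        a,b=l[2:]+l[:2]*s.min(),l[2:]+l[:2]*s.max()
        print(nm,n,len(Q),"ends",a.round(3),b.round(3),"mid",((a+b)/2).round(4),"ang",round(np.degrees(np.arctan2(l[1],l[0])),1),"z",np.percentile(Q[:,2],[5,50,95]).round(3))
    # pixel->world probe
    if nm=="top":
        for n,(u,v) in dict(basket=(285,375),stand=(420,270),btn=(459,378),tipL=(408,326),tipR=(457,318)).items(): print(n,P[int(v*.64),int(u*.64)].round(3))
    line("handle",sel(.3,.65,.1,.5,.128,.16))
    m=sel(.3,.8,-.15,.2,.18,.25)
    n,lab,st,ce=cv2.connectedComponentsWithStats(m.astype(np.uint8))
    for i in range(1,n):
        if st[i,4]>15: line(f"hi{i} pix{ce[i].round()}",lab==i)
    w=sel(.35,.6,-.1,.15,.03,.07)&(im.min(-1)>150)
    Q=P[w]; print(nm,"button",len(Q),np.nanmedian(Q,0).round(4) if len(Q) else "", (Q.min(0)+Q.max(0))/2 if len(Q) else "")
    r=sel(.3,.65,.1,.4,.035,.065); Q=P[r]
    if len(Q): print(nm,"rim",len(Q),cv2.minAreaRect(Q[:,:2].astype(np.float32)))
E
python3 m.py
```

```text
basket [0.448 0.259 0.142]
stand [0.639 0.032 0.013]
btn [ 0.437 -0.033  0.067]
tipL [0.524 0.055 0.224]
tipR [ 0.535 -0.018  0.227]
top handle 238 ends [0.414 0.354] [0.474 0.205] mid [0.444  0.2793] ang -68.4 z [0.137 0.144 0.148]
top hi1 pix[267. 157.] 1251 ends [ 0.529 -0.025] [0.71 0.06] mid [0.6193 0.0173] ang 25.2 z [0.205 0.219 0.223]
top button 74 [ 0.4345 -0.0365  0.0625] [ 0.43574735 -0.0377847   0.06313309]
top rim 693 ((0.41625428199768066, 0.2972349524497986), (0.1629234254360199, 0.21714872121810913), 22.272932052612305)
side handle 238 ends [0.413 0.36 ] [0.472 0.213] mid [0.4422 0.2863] ang -68.2 z [0.132 0.142 0.145]
side hi1 pix[225. 176.] 907 ends [ 0.535 -0.027] [0.699 0.093] mid [0.6168 0.033 ] ang 36.2 z [0.197 0.208 0.22 ]
side button 76 [ 0.435  -0.0367  0.0596] [ 0.43706436 -0.05138068  0.05063693]
side rim 1266 ((0.4418692886829376, 0.2847267985343933), (0.12420548498630524, 0.1667870432138443), 21.605379104614258)
```

```bash
cat > m2.py <<'E'
from h import *
for nm in ("top","side"):
    P=np.load(nm+"0.npz")["P"].astype(float)
    def sel(x0,x1,y0,y1,z0,z1): return (P[...,0]>x0)&(P[...,0]<x1)&(P[...,1]>y0)&(P[...,1]<y1)&(P[...,2]>z0)&(P[...,2]<z1)
    m=sel(.5,.66,-.1,.15,.185,.26); Q=P[m]
    n,lab,st,_=cv2.connectedComponentsWithStats(m.astype(np.uint8),connectivity=8)
    for i in range(1,n):
        if st[i,4]<10: continue
        q=P[lab==i]; l=cv2.fitLine(q[:,:2].astype(np.float32),cv2.DIST_HUBER,0,.01,.01).ravel(); l*=1 if l[0]>0 else np.r_[-1,-1,1,1]
        f=lambda x:(l[2:]+l[:2]*(x-l[2])/l[0]).round(4)
        t=q[q[:,0]<q[:,0].min()+.01]
        print(nm,"prong",len(q),"at .58",f(.58),"yaw",round(np.degrees(np.arctan2(l[1],l[0])),1),"xmin",q[:,0].min().round(4),"tip",np.median(t,0).round(4),"z",np.percentile(q[q[:,0]>.58][:,2],[5,50,95]).round(4))
    col=P[sel(.66,.8,-.1,.15,.21,.24)]; print(nm,"column top",cv2.minAreaRect(col[:,:2].astype(np.float32)),np.median(col[:,2]))
    b=P[sel(.3,.4,.0,.1,-.02,.02)]; print("bench z",np.median(b[:,2]))
    b=P[sel(.38,.52,-.11,.04,.03,.052)]; print("console",cv2.minAreaRect(b[:,:2].astype(np.float32)),np.median(b[:,2]))
    b=P[sel(.48,.75,-.12,.15,.008,.02)]; print("plate",cv2.minAreaRect(b[:,:2].astype(np.float32)),np.median(b[:,2]))
E
python3 m2.py
```

```text
top prong 10 at .58 [0.58   1.7287] yaw -87.2 xmin 0.6583 tip [0.6595 0.0908 0.2076] z [0.1957 0.2076 0.2199]
top prong 250 at .58 [0.58   0.0646] yaw 10.0 xmin 0.5148 tip [0.5195 0.0539 0.2286] z [0.2066 0.2102 0.2122]
top prong 226 at .58 [ 0.58   -0.0122] yaw 9.9 xmin 0.5278 tip [ 0.5326 -0.0203  0.2291] z [0.207  0.2097 0.2132]
top column top ((0.6790751218795776, 0.04367545247077942), (0.046531792730093, 0.10961344093084335), 9.347318649291992) 0.22059886266716136
bench z 0.0006443980504087885
console ((0.45541074872016907, -0.03733212873339653), (0.1000637635588646, 0.11004269123077393), 1.7022351026535034) 0.04136052717465942
plate ((0.6163938641548157, 0.03190707415342331), (0.1994941234588623, 0.17020390927791595), 10.022512435913086) 0.01281547969191243
side prong 201 at .58 [ 0.58   -0.0057] yaw 9.6 xmin 0.5273 tip [ 0.5324 -0.0141  0.2225] z [0.1997 0.2052 0.2092]
side prong 249 at .58 [0.58   0.0717] yaw 10.6 xmin 0.5136 tip [0.5186 0.0615 0.2239] z [0.1993 0.2056 0.2101]
side column top ((0.6831700801849365, 0.05136626586318016), (0.035822030156850815, 0.11104396730661392), 9.091836929321289) 0.2177867185151737
bench z -0.0013507012140090832
console ((0.45427507162094116, -0.030589129775762558), (0.10039857774972916, 0.11619170010089874), 1.895733118057251) 0.0389756939359342
plate ((0.5984318256378174, 0.03570737689733505), (0.2334190011024475, 0.17558223009109497), 10.109718322753906) 0.01043765723223342
```

servo_tool --moves '[{"jaw":1,"dx":0.02,"dy":0.045,"dz":0.01,"roll":9},{"jaw":1,"dx":0.02,"dy":0.045,"dz":0.01,"roll":9},{"jaw":1,"dx":0.02,"dy":0.045,"dz":0.01,"roll":9},{"jaw":1,"dx":0.02,"dy":0.045,"dz":0.01,"roll":9},{"jaw":1,"dx":0.02,"dy":0.045,"dz":0.01,"roll":9},{"jaw":1,"dx":0.02,"dy":0.045,"dz":0.01,"roll":9},{"jaw":1,"dx":0.02,"dy":0.045,"dz":0.01,"roll":9},{"jaw":1,"dx":0.02,"dy":0.045,"dz":0.01,"roll":9},{"jaw":1,"dx":0.02,"dy":0.045,"dz":0.01,"roll":9},{"jaw":1,"dx":0.02,"dy":0.045,"dz":0.01,"roll":9}]' --newtons 40

```text
t: 1.35
eef_pos: [0.4321, -0.1823, 0.3268]
ee_rot: [-3.142, 0.0, -1.215]
force: [1.2, -0.3, -1.0]
width: 0.0879
gripper_force: 0.0
```

servo_tool --moves '[{"jaw":1,"dy":0.05},{"jaw":1,"dy":0.05},{"jaw":1,"dy":0.05},{"jaw":1,"dy":0.05},{"jaw":1,"dy":0.05},{"jaw":1,"dy":0.05},{"jaw":1,"dy":0.05,"dx":0.006},{"jaw":1,"dy":0.05,"dx":0.005,"roll":1.2},{"jaw":1,"dy":0.05},{"jaw":1,"dy":0.014}]'

```text
$.moves[0]: bad value
```

servo_tool --moves '[{"jaw":1,"dx":0,"dy":0.05,"dz":0,"roll":0},{"jaw":1,"dx":0,"dy":0.05,"dz":0,"roll":0},{"jaw":1,"dx":0,"dy":0.05,"dz":0,"roll":0},{"jaw":1,"dx":0,"dy":0.05,"dz":0,"roll":0},{"jaw":1,"dx":0,"dy":0.05,"dz":0,"roll":0},{"jaw":1,"dx":0,"dy":0.05,"dz":0,"roll":0},{"jaw":1,"dx":0.006,"dy":0.05,"dz":0,"roll":0},{"jaw":1,"dx":0.005,"dy":0.05,"dz":0,"roll":1.2},{"jaw":1,"dx":0,"dy":0.05,"dz":0,"roll":0},{"jaw":1,"dx":0,"dy":0.014,"dz":0,"roll":0}]'

```text
t: 2.6
eef_pos: [0.4425, 0.2824, 0.3255]
ee_rot: [3.14, -0.001, -1.197]
force: [0.0, 0.2, 0.9]
width: 0.0876
gripper_force: 0.0
```

servo_tool --moves '[{"jaw":1,"dx":0,"dy":0,"dz":-0.03,"roll":0},{"jaw":1,"dx":0,"dy":0,"dz":-0.04,"roll":0},{"jaw":1,"dx":0,"dy":0,"dz":-0.04,"roll":0},{"jaw":1,"dx":0,"dy":0,"dz":-0.04,"roll":0},{"jaw":1,"dx":0,"dy":0,"dz":-0.035,"roll":0},{"jaw":1,"dx":0,"dy":0,"dz":-0.019,"roll":0},{"jaw":0.5,"dx":0,"dy":0,"dz":0,"roll":0},{"jaw":0,"dx":0,"dy":0,"dz":0,"roll":0},{"jaw":0,"dx":0,"dy":0,"dz":0,"roll":0},{"jaw":0,"dx":0,"dy":0,"dz":0,"roll":0}]' --newtons 50

```text
t: 3.85
eef_pos: [0.4432, 0.2804, 0.1234]
ee_rot: [-3.14, 0.001, -1.199]
force: [-0.5, 0.4, -0.3]
width: 0.0533
gripper_force: 0.0
```

servo_tool --moves '[{"jaw":0,"dx":0,"dy":0,"dz":0,"roll":0},{"jaw":0,"dx":0,"dy":0,"dz":0,"roll":0},{"jaw":0,"dx":0,"dy":0,"dz":0,"roll":0},{"jaw":0,"dx":0,"dy":0,"dz":0,"roll":0},{"jaw":0,"dx":0,"dy":0,"dz":0,"roll":0},{"jaw":0,"dx":0,"dy":0,"dz":0,"roll":0},{"jaw":0,"dx":0,"dy":0,"dz":0,"roll":0},{"jaw":0,"dx":0,"dy":0,"dz":0,"roll":0},{"jaw":0,"dx":0,"dy":0,"dz":0,"roll":0},{"jaw":0,"dx":0,"dy":0,"dz":0,"roll":0}]'

```text
t: 5.1
eef_pos: [0.4432, 0.2803, 0.1227]
ee_rot: [-3.141, 0.0, -1.199]
force: [3.7, 0.3, 2.0]
width: 0.0083
gripper_force: 50.0
```

servo_tool --moves '[{"jaw":0,"dx":0,"dy":0,"dz":0.01,"roll":0},{"jaw":0,"dx":0,"dy":0,"dz":0.015,"roll":0},{"jaw":0,"dx":0,"dy":0,"dz":0.02,"roll":0},{"jaw":0,"dx":0,"dy":-0.005,"dz":0.02,"roll":-1.3},{"jaw":0,"dx":0,"dy":-0.01,"dz":0.02,"roll":-2},{"jaw":0,"dx":0,"dy":-0.015,"dz":0.02,"roll":-2},{"jaw":0,"dx":0,"dy":-0.02,"dz":0.015,"roll":-2},{"jaw":0,"dx":0,"dy":-0.02,"dz":0,"roll":-2},{"jaw":0,"dx":0,"dy":-0.02,"dz":0,"roll":-2},{"jaw":0,"dx":0,"dy":-0.02,"dz":0,"roll":0}]'

```text
t: 6.35
eef_pos: [0.4424, 0.1683, 0.2418]
ee_rot: [3.14, -0.001, -1.397]
force: [-0.3, 0.4, -6.5]
width: 0.0083
gripper_force: 50.0
```

servo_tool --moves '[{"jaw":0,"dx":0,"dy":-0.02,"dz":0,"roll":0},{"jaw":0,"dx":0,"dy":-0.02,"dz":0,"roll":0},{"jaw":0,"dx":0,"dy":-0.02,"dz":0,"roll":0},{"jaw":0,"dx":0,"dy":-0.02,"dz":0,"roll":0},{"jaw":0,"dx":0,"dy":-0.02,"dz":0,"roll":0},{"jaw":0,"dx":0,"dy":-0.02,"dz":0,"roll":0},{"jaw":0,"dx":0,"dy":-0.02,"dz":0,"roll":0},{"jaw":0,"dx":0,"dy":-0.015,"dz":0,"roll":0},{"jaw":0,"dx":0,"dy":-0.01,"dz":0,"roll":0},{"jaw":0,"dx":0,"dy":0,"dz":0,"roll":0}]'

```text
t: 7.6
eef_pos: [0.4429, 0.0045, 0.2425]
ee_rot: [3.142, -0.0, -1.397]
force: [0.4, -0.3, -5.9]
width: 0.0086
gripper_force: 50.0
```

```bash
python3 - <<'E'
from h import *
for n in ("side","top"):
    im,d,P=pts(n); np.savez(n+"1.npz",im=im,P=P)
    cv2.imwrite(f"pics/{n}1.png",cv2.resize(im[...,::-1],(640,480)))
    m=(P[...,0]>.35)&(P[...,0]<.503)&(abs(P[...,1]-.015)<.13)
    for z0,z1 in((.1,.18),(.245,.27)):
        q=P[m&(P[...,2]>z0)&(P[...,2]<z1)]; print(n,z0,len(q),cv2.minAreaRect(q[:,:2].astype(np.float32)) if len(q) else "")
s=get_state(); print(s["eef_pos"],s["ee_rot"],s["force"],s["width"])
E
```

```text
side 0.1 2158 ((0.44131460785865784, 0.007502608001232147), (0.12357273697853088, 0.1705174446105957), 10.02849006652832)
side 0.245 232 ((0.44015952944755554, 0.016006723046302795), (0.14675195515155792, 0.04074200987815857), 86.5280532836914)
top 0.1 458 ((0.4740598499774933, 0.011032983660697937), (0.05992646515369415, 0.16287073493003845), 10.449275970458984)
top 0.245 0 
[0.44305896 0.00535092 0.24254477] [-3.14141808e+00  2.70670396e-04 -1.39649741e+00] [ 1.30489129  0.60398043 -6.82873493] 0.008488290510530664
```

View pics/side1.png

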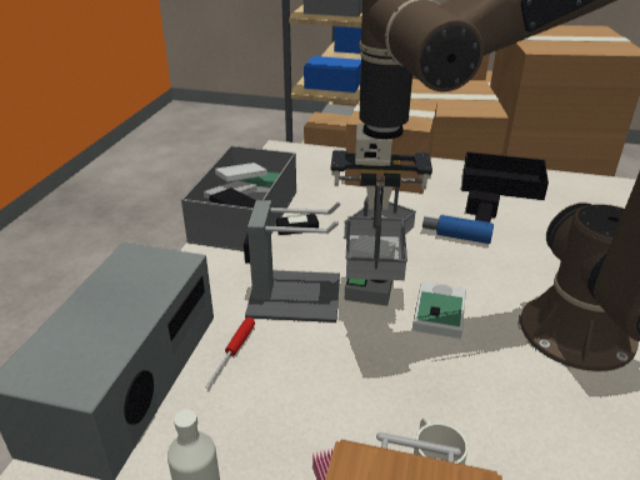

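The basket is held level at (378,245) in front of the prong tips. The wrist force of about 6.5 N confirms the heat sink is aboard. Next I move it over the prongs.

servo_tool --moves '[{"jaw":0,"dx":0.008,"dy":0.001,"dz":0,"roll":0},{"jaw":0,"dx":0.016,"dy":0.003,"dz":0,"roll":0},{"jaw":0,"dx":0.02,"dy":0.003,"dz":0,"roll":0},{"jaw":0,"dx":0.02,"dy":0.003,"dz":0,"roll":0},{"jaw":0,"dx":0.02,"dy":0.003,"dz":0,"roll":0},{"jaw":0,"dx":0.02,"dy":0.003,"dz":0,"roll":0},{"jaw":0,"dx":0.016,"dy":0.003,"dz":0,"roll":0},{"jaw":0,"dx":0.009,"dy":0.001,"dz":0,"roll":0},{"jaw":0,"dx":0,"dy":0,"dz":0,"roll":0},{"jaw":0,"dx":0,"dy":0,"dz":0,"roll":0}]'

```text
t: 8.95
eef_pos: [0.5714, 0.025, 0.2425]
ee_rot: [3.141, 0.0, -1.396]
force: [-0.4, 0.1, -6.5]
width: 0.008
gripper_force: 50.0
```

servo_tool --moves '[{"jaw":0,"dx":0,"dy":0,"dz":-0.006,"roll":0},{"jaw":0,"dx":0,"dy":0,"dz":-0.006,"roll":0},{"jaw":0,"dx":0,"dy":0,"dz":-0.006,"roll":0},{"jaw":0,"dx":0,"dy":0,"dz":-0.006,"roll":0},{"jaw":0,"dx":0,"dy":0,"dz":-0.005,"roll":0},{"jaw":0,"dx":0,"dy":0,"dz":-0.004,"roll":0},{"jaw":0,"dx":0,"dy":0,"dz":-0.003,"roll":0},{"jaw":0,"dx":0,"dy":0,"dz":-0.002,"roll":0},{"jaw":0,"dx":0,"dy":0,"dz":-0.002,"roll":0},{"jaw":0,"dx":0,"dy":0,"dz":0,"roll":0}]'

```text
t: 10.2
eef_pos: [0.5719, 0.0251, 0.2025]
ee_rot: [3.141, -0.0, -1.396]
force: [0.5, 0.4, -6.2]
width: 0.0085
gripper_force: 50.0
```

```bash
python3 - <<'E'
from h import *
im,d,P=pts("side")
cv2.imwrite("pics/side2.png",cv2.resize(im[120:260,170:390,::-1],(770,490)))
s=get_state(); print(s["eef_pos"],s["ee_rot"],s["force"],s["moment"],s["width"])
E
```

```text
[0.57196099 0.02510668 0.20259117] [-3.14156934e+00 -3.87137778e-05 -1.39627544e+00] [-0.07864436  0.62727994 -5.5064816 ] [-0.02978549  0.09696659 -0.0259457 ] 0.008363392545199485
```

View pics/side2.png

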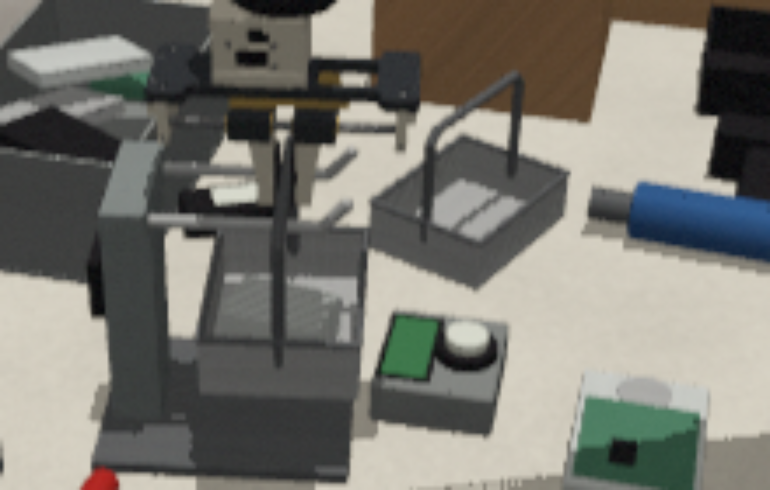

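The bar (x≈283) sits between the column and the upturned prong ends (x≈335). The heat sink is in the basket. I lower the last few millimetres gently.

servo_tool --moves '[{"jaw":0,"dx":0,"dy":0,"dz":-0.001,"roll":0},{"jaw":0,"dx":0,"dy":0,"dz":-0.001,"roll":0},{"jaw":0,"dx":0,"dy":0,"dz":-0.001,"roll":0},{"jaw":0,"dx":0,"dy":0,"dz":-0.001,"roll":0},{"jaw":0,"dx":0,"dy":0,"dz":0,"roll":0},{"jaw":0,"dx":0,"dy":0,"dz":0,"roll":0},{"jaw":0,"dx":0,"dy":0,"dz":0,"roll":0},{"jaw":0,"dx":0,"dy":0,"dz":0,"roll":0},{"jaw":0,"dx":0,"dy":0,"dz":0,"roll":0},{"jaw":0,"dx":0,"dy":0,"dz":0,"roll":0}]'

```text
t: 11.5
eef_pos: [0.5719, 0.0251, 0.1986]
ee_rot: [-3.142, 0.0, -1.396]
force: [-0.1, -0.5, -6.1]
width: 0.0085
gripper_force: 50.0
```

servo_tool --moves '[{"jaw":0,"dx":0,"dy":0,"dz":-0.0005,"roll":0},{"jaw":0,"dx":0,"dy":0,"dz":-0.0005,"roll":0},{"jaw":0,"dx":0,"dy":0,"dz":-0.0005,"roll":0},{"jaw":0,"dx":0,"dy":0,"dz":-0.0005,"roll":0},{"jaw":0,"dx":0,"dy":0,"dz":0,"roll":0},{"jaw":0,"dx":0,"dy":0,"dz":0,"roll":0},{"jaw":0,"dx":0,"dy":0,"dz":0,"roll":0},{"jaw":0,"dx":0,"dy":0,"dz":0,"roll":0},{"jaw":0,"dx":0,"dy":0,"dz":0,"roll":0},{"jaw":0,"dx":0,"dy":0,"dz":0,"roll":0}]'

```text
t: 12.75
eef_pos: [0.5721, 0.0251, 0.1969]
ee_rot: [-3.141, -0.0, -1.396]
force: [-4.1, 0.5, 5.2]
width: 0.0087
gripper_force: 50.0
```

servo_tool --moves '[{"jaw":0.15,"dx":0,"dy":0,"dz":0,"roll":0},{"jaw":0.2,"dx":0,"dy":0,"dz":0,"roll":0},{"jaw":0.3,"dx":0,"dy":0,"dz":0,"roll":0},{"jaw":0.4,"dx":0,"dy":0,"dz":0,"roll":0},{"jaw":0.5,"dx":0,"dy":0,"dz":0,"roll":0},{"jaw":0.5,"dx":0,"dy":0,"dz":0,"roll":0},{"jaw":0.5,"dx":0,"dy":0,"dz":0,"roll":0},{"jaw":0.5,"dx":0,"dy":0,"dz":0,"roll":0},{"jaw":0.5,"dx":0,"dy":0,"dz":0,"roll":0},{"jaw":0.5,"dx":0,"dy":0,"dz":0,"roll":0}]'

```text
t: 14.0
eef_pos: [0.5719, 0.0251, 0.1965]
ee_rot: [3.142, -0.0, -1.396]
force: [0.5, 0.3, -0.6]
width: 0.0436
gripper_force: 0.0
```

```bash
python3 - <<'E'
from h import *
im,d,P=pts("side")
cv2.imwrite("pics/side3.png",cv2.resize(im[120:260,170:390,::-1],(770,490)))
s=get_state(); print(s["eef_pos"],s["force"],s["width"])
E
```

```text
[0.57193514 0.02512392 0.19656553] [ 0.3431595   0.12372419 -0.1828053 ] 0.04414182464581665
```

View pics/side3.png

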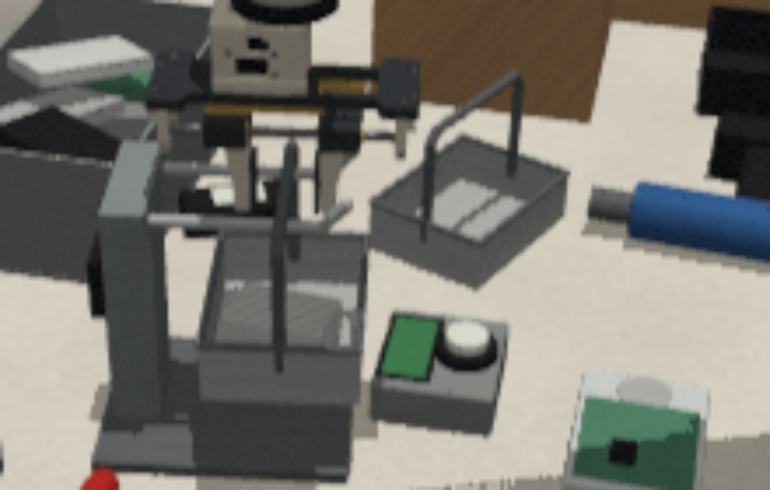

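The basket hangs on both prongs and the fingers are clear of the bar, so I retract straight up, then go to the button.

servo_tool --moves '[{"jaw":0.5,"dx":0,"dy":0,"dz":0.01,"roll":0},{"jaw":0.5,"dx":0,"dy":0,"dz":0.02,"roll":0},{"jaw":0.5,"dx":0,"dy":0,"dz":0.02,"roll":0},{"jaw":0.5,"dx":0,"dy":0,"dz":0.03,"roll":0},{"jaw":0.5,"dx":0,"dy":0,"dz":0.03,"roll":0},{"jaw":0.3,"dx":-0.01,"dy":0,"dz":0.01,"roll":8},{"jaw":0,"dx":-0.02,"dy":-0.012,"dz":0,"roll":8},{"jaw":0,"dx":-0.03,"dy":-0.02,"dz":0,"roll":8},{"jaw":0,"dx":-0.04,"dy":-0.02,"dz":0,"roll":8},{"jaw":0,"dx":-0.042,"dy":-0.01,"dz":0,"roll":8}]'

```text
t: 15.3
eef_pos: [0.4288, -0.0377, 0.3172]
ee_rot: [-3.141, -0.0, -0.694]
force: [-0.2, 0.1, 1.7]
width: 0.0016
gripper_force: 0.0
```

servo_tool --moves '[{"jaw":0,"dx":0,"dy":0,"dz":0,"roll":8},{"jaw":0,"dx":0,"dy":0,"dz":0,"roll":8},{"jaw":0,"dx":0,"dy":0,"dz":0,"roll":8},{"jaw":0,"dx":0,"dy":0,"dz":0,"roll":8},{"jaw":0,"dx":0,"dy":0,"dz":0,"roll":8},{"jaw":0,"dx":0,"dy":0,"dz":0,"roll":0},{"jaw":0,"dx":0,"dy":0,"dz":0,"roll":0},{"jaw":0,"dx":0,"dy":0,"dz":0,"roll":0},{"jaw":0,"dx":0,"dy":0,"dz":0,"roll":0},{"jaw":0,"dx":0,"dy":0,"dz":0,"roll":0}]'

```text
t: 16.55
eef_pos: [0.4299, -0.0369, 0.3166]
ee_rot: [3.142, 0.0, -0.0]
force: [-0.1, 0.7, 0.5]
width: 0.0003
gripper_force: 0.0
```

```bash
python3 - <<'E'
from h import *
for n in ("side","top"):
    im,d,P=pts(n); P=P.astype(float)
    m=(P[...,0]>.48)&(P[...,0]<.66)&(abs(P[...,1]-.025)<.13)&(P[...,2]>.06)&(P[...,2]<.19); q=P[m]
    print(n,len(q),cv2.minAreaRect(q[:,:2].astype(np.float32)),np.percentile(q[:,2],[1,99]), "xmin",q[:,0].min())
    w=(im.min(-1)>150)&(P[...,2]>.045)&(P[...,2]<.075)&(abs(P[...,0]-.435)<.03)&(abs(P[...,1]+.036)<.03); print("btn",w.sum(),np.median(P[w],0) if w.any() else "")
    if n=="side": cv2.imwrite("pics/side4.png",cv2.resize(im[80:270,150:400,::-1],(750,570)))
s=get_state(); print(s["eef_pos"],s["ee_rot"],s["width"],s["force"])
E
```

```text
side 2214 ((0.5694094300270081, 0.028737999498844147), (0.12367893010377884, 0.17093849182128906), 9.925914764404297) [0.07330175 0.17335153] xmin 0.49459137325620767
btn 0 
top 2320 ((0.5706474184989929, 0.02467896044254303), (0.1240934506058693, 0.16377972066402435), 10.322932243347168) [0.07455972 0.13198429] xmin 0.49702164213011407
btn 0 
[ 0.42991492 -0.03688238  0.31652941] [ 3.14156557e+00  1.24212425e-04 -2.88843700e-04] 0.0005247012725738874 [1.26404059 0.22605668 0.23498168]
```

View pics/side4.png

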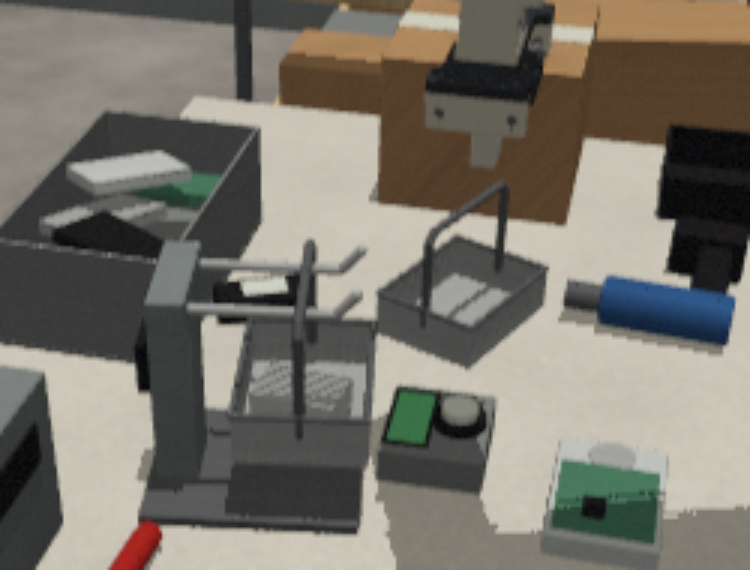

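The basket hangs free, with its nearest edge at x=0.495. The gripper is above the button at about (460,410), so I descend.

servo_tool --moves '[{"jaw":0,"dx":0,"dy":0,"dz":-0.02,"roll":0},{"jaw":0,"dx":0,"dy":0,"dz":-0.04,"roll":0},{"jaw":0,"dx":0,"dy":0,"dz":-0.05,"roll":0},{"jaw":0,"dx":0,"dy":0,"dz":-0.05,"roll":0},{"jaw":0,"dx":0,"dy":0,"dz":-0.04,"roll":0},{"jaw":0,"dx":0,"dy":0,"dz":-0.03,"roll":0},{"jaw":0,"dx":0,"dy":0,"dz":-0.015,"roll":0},{"jaw":0,"dx":0,"dy":0,"dz":-0.005,"roll":0},{"jaw":0,"dx":0,"dy":0,"dz":0,"roll":0},{"jaw":0,"dx":0,"dy":0,"dz":0,"roll":0}]'

```text
t: 17.9
eef_pos: [0.4305, -0.0367, 0.0673]
ee_rot: [-3.141, -0.001, 0.0]
force: [0.5, -0.1, 0.2]
width: 0.0004
gripper_force: 0.0
```

servo_tool --moves '[{"jaw":0,"dx":0,"dy":0,"dz":-0.002,"roll":0},{"jaw":0,"dx":0,"dy":0,"dz":-0.002,"roll":0},{"jaw":0,"dx":0,"dy":0,"dz":-0.002,"roll":0},{"jaw":0,"dx":0,"dy":0,"dz":-0.001,"roll":0},{"jaw":0,"dx":0,"dy":0,"dz":-0.001,"roll":0},{"jaw":0,"dx":0,"dy":0,"dz":-0.001,"roll":0},{"jaw":0,"dx":0,"dy":0,"dz":0,"roll":0},{"jaw":0,"dx":0,"dy":0,"dz":0,"roll":0},{"jaw":0,"dx":0,"dy":0,"dz":0,"roll":0},{"jaw":0,"dx":0,"dy":0,"dz":0,"roll":0}]'

```text
t: 19.15
eef_pos: [0.4301, -0.0368, 0.0576]
ee_rot: [-3.142, -0.0, 0.0]
force: [0.6, 0.6, 3.9]
width: 0.0002
gripper_force: 2.0
```

Contact, with the spring partly compressed. I keep going down to the stop.

servo_tool --moves '[{"jaw":0,"dx":0,"dy":0,"dz":-0.001,"roll":0},{"jaw":0,"dx":0,"dy":0,"dz":-0.001,"roll":0},{"jaw":0,"dx":0,"dy":0,"dz":0,"roll":0},{"jaw":0,"dx":0,"dy":0,"dz":0,"roll":0},{"jaw":0,"dx":0,"dy":0,"dz":0,"roll":0},{"jaw":0,"dx":0,"dy":0,"dz":0,"roll":0},{"jaw":0,"dx":0,"dy":0,"dz":0,"roll":0},{"jaw":0,"dx":0,"dy":0,"dz":0,"roll":0},{"jaw":0,"dx":0,"dy":0,"dz":0,"roll":0},{"jaw":0,"dx":0,"dy":0,"dz":0,"roll":0}]'

```text
t: 20.4
eef_pos: [0.4301, -0.0369, 0.0561]
ee_rot: [3.142, -0.0, 0.0]
force: [-3.7, 1.2, 12.9]
width: 0.0005
gripper_force: 6.7
```

servo_tool --moves '[{"jaw":0,"dx":0,"dy":0,"dz":-0.0005,"roll":0},{"jaw":0,"dx":0,"dy":0,"dz":0,"roll":0},{"jaw":0,"dx":0,"dy":0,"dz":0,"roll":0},{"jaw":0,"dx":0,"dy":0,"dz":0,"roll":0},{"jaw":0,"dx":0,"dy":0,"dz":0,"roll":0},{"jaw":0,"dx":0,"dy":0,"dz":0,"roll":0},{"jaw":0,"dx":0,"dy":0,"dz":0,"roll":0},{"jaw":0,"dx":0,"dy":0,"dz":0,"roll":0},{"jaw":0,"dx":0,"dy":0,"dz":0,"roll":0},{"jaw":0,"dx":0,"dy":0,"dz":0,"roll":0}]'

```text
t: 21.65
eef_pos: [0.4302, -0.0369, 0.056]
ee_rot: [3.142, -0.001, 0.0]
force: [-5.3, 1.7, 19.6]
width: 0.0005
gripper_force: 9.8
```

servo_tool --moves '[{"jaw":0,"dx":0,"dy":0,"dz":0.005,"roll":0},{"jaw":0,"dx":0,"dy":0,"dz":0.01,"roll":0},{"jaw":0,"dx":0,"dy":0,"dz":0.02,"roll":0},{"jaw":0,"dx":0,"dy":0,"dz":0.03,"roll":0},{"jaw":0,"dx":0,"dy":0,"dz":0.04,"roll":0},{"jaw":0,"dx":0,"dy":0,"dz":0.04,"roll":0},{"jaw":0,"dx":0,"dy":0,"dz":0.04,"roll":0},{"jaw":0,"dx":0,"dy":0,"dz":0.03,"roll":0},{"jaw":0,"dx":0,"dy":0,"dz":0.02,"roll":0},{"jaw":0,"dx":0,"dy":0,"dz":0,"roll":0}]'

```text
t: 22.9
eef_pos: [0.4301, -0.0368, 0.2913]
ee_rot: [-3.141, -0.002, -0.0]
force: [-0.0, 0.2, -0.2]
width: 0.0007
gripper_force: 0.0
```

```bash
python3 - <<'E'
from h import *
im,d,P=pts("side"); P=P.astype(float)
m=(P[...,0]>.48)&(P[...,0]<.66)&(abs(P[...,1]-.025)<.13)&(P[...,2]>.06)&(P[...,2]<.19); q=P[m]
print(len(q),cv2.minAreaRect(q[:,:2].astype(np.float32)),np.percentile(q[:,2],[1,99]))
w=(P[...,2]>.048)&(np.hypot(P[...,0]-.435,P[...,1]+.036)<.012)&(P[...,2]<.1);print("btn z",np.median(P[w][:,2]),w.sum())
cv2.imwrite("pics/side5.png",cv2.resize(im[80:270,150:400,::-1],(750,570)))
E
```

```text
2219 ((0.5695016980171204, 0.029626570641994476), (0.12407350540161133, 0.1694086343050003), 10.154881477355957) [0.0733021  0.17386501]
btn z 0.060009920785963886 32
```

View pics/side5.png

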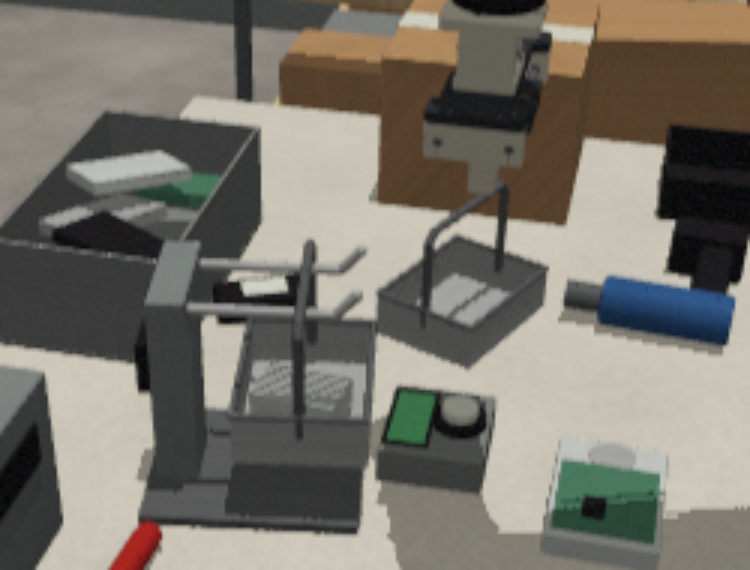

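The basket still hangs as before with the heat sink inside. The button is back up at z≈0.060, after a press that hit the stiff stop.

```bash
python3 -c "
from station import *
print(job_done())"
```

```text
the job is handed in; nothing more can be done
None
```

The basket with the heat sink hangs still on both prongs of the weighing stand, the button was pressed to its stop and came back up, the empty basket was not touched, and the job is handed in at about 23 s.

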